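# Pack a coupling in a touch-latch case, shut it and stack the tub on it

### The arm

A 6-joint arm with a two-finger parallel gripper is mounted at the origin on the work surface. World frame = base frame: x ahead of the robot, y to its left, z up, the work surface at z = 0. Lengths are in mm, angles in degrees, forces in N, time in s.
With the tool pointing down it reaches from about 350 to 875 mm from the base axis. Payload 4.2 kg.
Tool frame: the origin (TCP) lies at the very end of the fingers, on their centre line; the grasp point (between the pads) lies 19 mm behind it; z points along the fingers, y is the direction in which the jaws open and shut (so a half turn about z gives the same grasp; the last joint's range is limited). The gripper opens to 85 mm and grips with 20 to 120 N. Pads are 22 mm wide; open, the fingers measure 114 mm over their backs; the gripper's body (76 mm by 85 mm) begins 54 mm behind the grasp point. The pads swing forward as they close: fully open they stand 13 mm farther back than shut.
Start: joints at [78.988, 22.042, 0.453, 0, -68.411, -14.817], TCP at [272.27, 562.555, 231.312] pointing down, gripper open.
Joint ranges: [-179.83, 179.83], [-69.29, 118.12], [-61.27, 80.66], [-181.25, 117.63], [-171.15, -9.14], [-177.46, 177.46]. Speed limits (degrees/s): [159.86, 159.86, 180, 180, 180, 180].

### API

Orientations are given as a 3x3 rotation matrix whose columns are the frame's x, y, z axes.
In Python, from plant import monitor, eyes, ctrl gives the robot as it stands.
- The arm moves only by the tool carry_out, never from a script. Its argument "series" is a list that holds one entry, the list of rows, each a list of 4 numbers: the shift along the world's x, y, z in cm, then the turn about the world's z in rad. A call has exactly 10 rows; each row is the pose to reach, as a shift and turn from the pose measured when the call began; what a row does not reach only later rows make up. A row lasts 1/12 s, in which the tool goes at most 41.7 mm and 7.16 degrees, less where a joint would pass 70% of its speed; a pose out of reach is approached as far as the arm can. A call with a gripper value outside its range is refused whole. "hand" is the closure, from -1 (fully open) to 1 (shut), so that 0 is half open, set as the call begins (left out, the last holds). The fingers move at their own pace and stop on an object; "force" is the grip in N (left out, the last holds). Time passes only in rows, so rows that repeat a pose let the fingers close, or fill a call up. It gives the time, the measured TCP pose, the force and the opening at its end, in the units of the state.
- monitor.get_state(): the state, without advancing time (a new reading comes with each control period).
- eyes.grab_frame(name): name is "side" or "top" or "wrist"; returns a dict with "color" (480x640x3 uint8, blue, green, red), "range_z" (480x640 float32, mm along the optical axis (not along the pixel's ray), 0 where there is no reading), "mtx" (3x3 intrinsics, pixels), "k1" (the pictures are not rectified: a ray, as slopes to the right and down, at radius r is drawn at 1 + k1 r^2 times it, then the intrinsics apply), "R" (3x3) and "t" (3): a world point X has camera coordinates R X + t; the wrist camera has in their place "hand_eye" (4x4, takes a point from camera to tool coordinates, whose origin is the TCP and whose axes are the flange's). Camera axes: x right, y down, z forward; pixel columns grow to the right and rows downward; lengths in mm; the calibration is good to about 2 mm. A picture is of the moment at which its call begins: read the wrist's pose just before it.
- ctrl.finish_job(): hands the job in, once; it reports no verdict.
The state is a dict: "t": time; "joints": joint angles; "qd": joint speeds; "tau": joint torques, N m; "tool_pos": TCP position; "tcp_rot": TCP orientation; "force": force on the tool from outside, world axes, zero at the start; "torque": the same for the moment, N m; "grip_width": finger opening in mm.
Only numpy, scipy, OpenCV 4.12 (cv2) and the standard library are available. Lean on these libraries where they do the work, as an engineer would, in place of code of your own. Each camera call takes 0.05 s, during which the arm holds its last target. There are 200 camera calls.

### The job

Press the yellow pad on the blue case so that its touch-latch lid pops open, and stand the brass coupling in the case on its flange. Then push the lid down and press the pad until the latch catches, let go and check that the lid really stays shut. Last, set the grey tub with the orange lid on the shut lid, its four feet in the four recesses, gently enough that the latch is not tripped, and leave the other two couplings where they are.

Things in the scene. Friction and masses are not known exactly. Their poses are not given: they have to be found in the camera images.
- lid (a joint): Lid angle (rad): 0 = latched, level; 1.75 = fully open, 10 degrees past upright; -0.037 = pressed to its stop. A spring drives it open, a push-push latch holds it at 0. Each press nearly to the stop, then let go, toggles it: from shut it springs fully open in about a second; from open, pressed down and let go, it catches at 0. Too shallow a press (under 4 of 4.8 mm) changes nothing.
- lid_pad (a point): Centre of the yellow press pad, 14 x 55 mm, on the lid's top at the middle of its front edge, 130 mm from the hinge; 82 mm above the bench when shut. Moves with the lid. Axes: x from front edge to hinge, y along the hinge, z out of the lid's top. Moving the lid takes 2 to 6 N here; a press up to 10 to 15 N, against the stop, is a sure one.
- lid_hinge (a point): Middle of the hinge axis, at the rear of the case, 72 mm above the bench, level with the lid's underside. Axes are the lid's. The blue lid, 144 x 174 x 10 mm, reaches from here 145 mm to its front edge (-x), with a 12 mm skirt below it in front; opening turns the front edge up and back.
- lid_seat (a point): Centre of the pattern of four square recesses, on the lid's top surface; 70 mm from the hinge axis. Recesses are 20 x 20 mm, 5 mm deep, dark, centred at x = +-36 mm, y = +-54 mm in this frame (axes of the lid). When the lid is shut it is 82 mm above the bench.
- case_in (a point): Centre of the inner floor of the blue case, 5 mm above the bench. The case is fixed to the bench, 140 (x) x 170 (y) mm outside, 65 mm high, walls 5 mm; x points from the front to the hinge side. Keep 25 mm clear inside the middle of the front wall: a thin steel latch pin sticks out there at 61 mm height, and a black striker block (14 x 22 x 29 mm) hangs under the lid there, 123 mm from the hinge.
- coupling_brass_c (a point): Centre (half-way up) of the brass shaft coupling: a flange of diameter 36 mm, 9 mm high, below a hub of diameter 26 mm, 36 mm tall in all; z up along its axis. It stands in a grey tray, in a row with two others 60 mm apart. About 0.12 kg.
- coupling_steel_c (a point): Centre of the steel coupling, same shape; to be left alone.
- coupling_black_c (a point): Centre of the black plastic coupling, same shape; to be left alone.
- tray: Grey open tray fixed on the bench, holding the couplings; 130 (x) x 200 (y) mm, 14 mm high, floor and walls 4 mm; origin under its centre. The couplings stand in a row along its y.
- tub_c (a point): Centre (half-way up) of the lidded tub: grey, orange lid, 102 (x) x 138 (y) mm, 89 mm tall in all including the feet and handle; about 0.22 kg. On top a black handle block, 16 mm wide in x, 60 mm long in y, 28 mm high, its top 44.5 mm above this point, its underside 16.5 mm above it. The tub starts standing upright on the bench.
- tub_feet (a point): Point in the middle between the tub's feet, at the level of their undersides, 44.5 mm below tub_c. Four black square feet, 14 x 14 mm, 7 mm high, at x = +-36 mm, y = +-54 mm of the tub's frame (same pattern as the lid's recesses; either way round fits).
Mind the look-alikes: they are no part of the job. Of the things like the part that bears tub_c, leave any that is purple; of the rest the larger one is meant.

How it is judged:
By the outcome, as a careful person would: the job done as asked, in the order asked, and still so for the second after the job is handed in, with the robot touching nothing.
It also fails if it takes over 67 s, if anything falls off the work surface, if the arm or the gripper's body presses on something with over 40 N, if the wrist force passes 120 N, or if a joint passes its speed limit or range.

## Working session

There is one attempt and no reset: what is moved stays moved. The work goes in short steps, Python scripts to look and compute and a tool call to move; the robot and the scene stay as the last step left them, time stands still between calls to the robot, and variables do not carry over. Pictures are saved under pics/ and viewed, about 8 in all and at most 12, crops included, and the job is handed in when it is done.

Besides the shell and the picture viewer there is one more tool, called after "Call:" by a JSON object that holds its "fn" and its "kwargs", one argument or row to a line. carry_out: Moves the arm, as the interface text tells. Its arguments: {"type":"object","properties":{"series":{"type":"array"},"hand":{"type":"number"},"force":{"type":"number"}},"required":["series"]}

```bash
ls; mkdir -p pics; cat > h.py <<'E'
import numpy as np, cv2
from plant import monitor, eyes, ctrl
def grab(n):
    s=monitor.get_state(); f=eyes.grab_frame(n)
    if 'R' not in f:
        he=np.array(f['hand_eye']); Rt=np.array(s['tcp_rot']); p=np.array(s['tool_pos'])
        Rc=Rt@he[:3,:3]; tc=Rt@he[:3,3]+p
        f['R']=Rc.T; f['t']=-Rc.T@tc
    f['R']=np.array(f['R']); f['t']=np.array(f['t']).ravel(); f['s']=s
    return f
def rays(f,uv):
    k=np.array([f['k1'],0,0,0,0.]); 
    q=cv2.undistortPoints(np.float64(uv).reshape(-1,1,2),np.array(f['mtx']),k).reshape(-1,2)
    return np.c_[q,np.ones(len(q))]
def onplane(f,uv,z):
    d=rays(f,uv)@f['R']; c=-f['R'].T@f['t']
    return c+d*((z-c[2])/d[:,2])[:,None]
def cloud(f):
    h,w=f['range_z'].shape; v,u=np.mgrid[:h,:w]
    r=rays(f,np.c_[u.ravel(),v.ravel()])*f['range_z'].ravel()[:,None]
    X=(r-f['t'])@f['R']; X[f['range_z'].ravel()==0]=np.nan
    return X.reshape(h,w,3)
def proj(f,X):
    c=np.atleast_2d(X)@f['R'].T+f['t']; q=c[:,:2]/c[:,2:]; q=q*(1+f['k1']*(q**2).sum(1))[:,None]
    return q@np.array(f['mtx'])[:2,:2].T+np.array(f['mtx'])[:2,2]
E
python3 - <<'E'
from h import *
print(monitor.get_state())
fs={n:grab(n) for n in('top','side','wrist')}
import pickle; pickle.dump(fs,open('f0.pkl','wb'))
for n in fs:
    f=fs[n]; print(n,f['mtx'],f['k1'],-f['R'].T@f['t'],f['R'][2])
    cv2.imwrite(f'pics/{n}0.png',f['color'])
E
```

```text
pics
{'t': 0.0, 'joints': array([ 7.89865582e+01,  2.20890355e+01,  3.80313398e-01, -2.90852422e-02,
       -6.84106950e+01, -1.48166863e+01]), 'qd': array([ 0.04115961,  0.0401241 , -0.07646912,  0.06066558,  0.16561446,
        0.03135329]), 'tau': array([-1.02260365e-03, -3.92286301e+01,  1.88410091e+01,  4.18608338e+00,
       -4.43213081e-03, -1.63447368e-06]), 'tool_pos': array([272.04222847, 562.04357594, 230.24315758]), 'tcp_rot': array([[ 9.00008207e-01, -4.35872096e-01, -8.61486299e-04],
       [-4.35872941e-01, -9.00006086e-01, -1.95561599e-03],
       [ 7.70555289e-05,  2.13556901e-03, -9.99997717e-01]]), 'force': array([0.58419158, 0.15892294, 0.83984231]), 'torque': array([ 0.02140095, -0.00143374, -0.05543495]), 'grip_width': 85.22765102176267}
top [[455.21353313   0.         323.55416602]
 [  0.         455.21353313 231.39828898]
 [  0.           0.           1.        ]] -0.11644790430125303 [ 353.42899762  -89.40607324 1198.07085839] [ 0.1693201  -0.0016962  -0.98555965]
side [[437.91050487   0.         321.23288573]
 [  0.         437.91050487 235.92147694]
 [  0.           0.           1.        ]] -0.0517811904435246 [397.50281173 534.6763486  834.95417568] [ 0.15645743 -0.62069847 -0.76828021]
wrist [[335.34506021   0.         319.88150722]
 [  0.         335.34506021 236.17163726]
 [  0.           0.           1.        ]] -0.0002644865022650417 [336.51049784 529.94500838 373.60906193] [-0.2560161   0.12309929 -0.95880254]
```

View pics/top0.png

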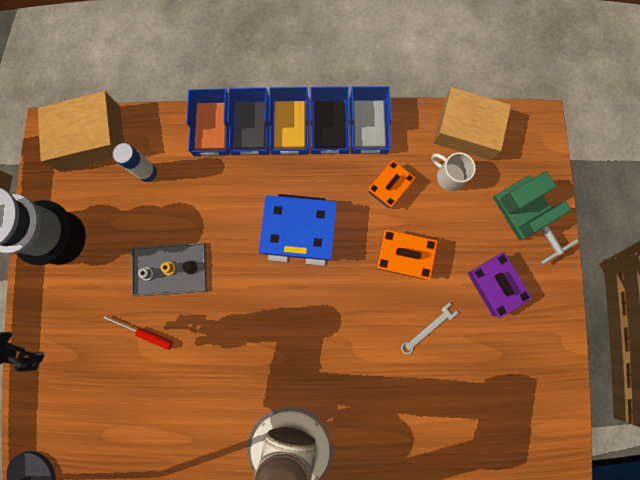

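View pics/side0.png

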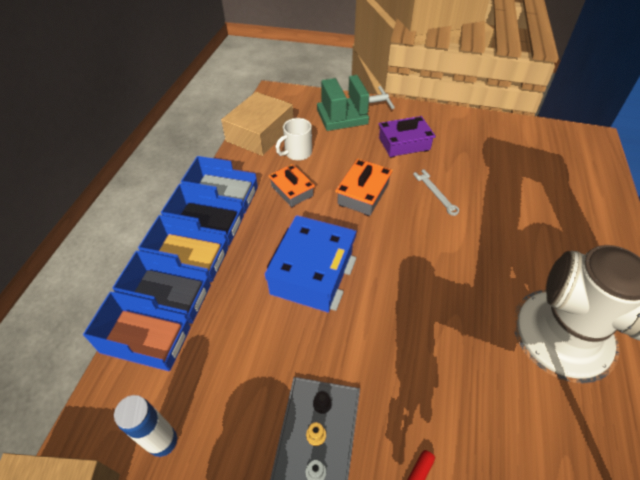

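The top view shows the case at (298,228) with its pad at (295,250). The tray holds steel (146,273), brass (167,268) and black (190,267) couplings. There are three tub candidates: large orange (408,254), small orange (391,183) and purple (498,284). The large orange one fits, because it is not purple and is the larger of the rest. Next I measure and take a confirming crop.

```bash
cat >> h.py <<'E'
def tri(f1,p1,f2,p2):
    A=[];b=[]
    for f,p in((f1,p1),(f2,p2)):
        d=rays(f,[p])[0]@f['R']; d/=np.linalg.norm(d); c=-f['R'].T@f['t']; P=np.eye(3)-np.outer(d,d); A.append(P);b.append(P@c)
    A=np.vstack(A);b=np.hstack(b); X=np.linalg.lstsq(A,b,rcond=None)[0]
    return X,np.linalg.norm(A@X-b)
def blobs(m,amin=8):
    n,l,s,c=cv2.connectedComponentsWithStats(np.uint8(m)); return [(c[i],s[i,4],l==i) for i in range(1,n) if s[i,4]>=amin]
E
cat > m0.py <<'E'
from h import *; import pickle
fs=pickle.load(open('f0.pkl','rb')); T,S=fs['top'],fs['side']
def comp(f,lo,hi,roi):
    hsv=cv2.cvtColor(f['color'],cv2.COLOR_BGR2HSV); m=cv2.inRange(hsv,lo,hi)>0
    k=np.zeros_like(m);x0,y0,x1,y1=roi;k[y0:y1,x0:x1]=1; return m&k
for nm,f,rois in(('top',T,dict(case=(255,185,345,265),tub=(370,220,445,285),tray=(125,240,215,300),pad=(280,240,312,256))),('side',S,dict(case=(262,210,362,312),tub=(330,155,395,218),tray=(270,375,360,479),pad=(325,240,350,275)))):
    print(nm)
    print(' pad',[(c.round(1),a) for c,a,_ in blobs(comp(f,(18,100,100),(35,255,255),rois['pad']))])
    print(' brass',[(c.round(1),a) for c,a,_ in blobs(comp(f,(15,100,60),(35,255,255),rois['tray']))])
    print(' lid dark',[(c.round(1),a) for c,a,_ in blobs(comp(f,(0,0,0),(180,255,70),rois['case']))])
    print(' tub dark',[(c.round(1),a) for c,a,_ in blobs(comp(f,(0,0,0),(180,255,70),rois['tub']))])
    o=comp(f,(5,200,150),(16,255,255),rois['tub'])
    b=max(blobs(o),key=lambda b:b[1]); print(' orange',b[0],b[1])
    X=cloud(f); print(' depth ht orange med',np.nanmedian(X[o],0)); bl=max(blobs(comp(f,(105,150,60),(125,255,255),rois['case'])),key=lambda b:b[1])[2]; print(' lid med',np.nanmedian(X[bl],0))
a=cv2.resize(T['color'][235:300,125:215],None,fx=4,fy=4,interpolation=cv2.INTER_CUBIC); b=cv2.resize(T['color'][150:310,360:540],None,fx=2.4,fy=2.4,interpolation=cv2.INTER_CUBIC)
im=np.zeros((390,800,3),np.uint8); im[:a.shape[0],:a.shape[1]]=a; im[:b.shape[0],365:365+b.shape[1]]=b[:, :435]
cv2.imwrite('pics/crop0.png',im)
E
python3 m0.py
```

```text
top
 pad [(array([294.6, 249.6]), np.int32(120))]
 brass [(array([168. , 267.8]), np.int32(170))]
 lid dark [(array([301.3, 196.6]), np.int32(76)), (array([277.6, 209.9]), np.int32(49)), (array([320.2, 213.9]), np.int32(51)), (array([274.3, 237.9]), np.int32(53)), (array([317.4, 241.9]), np.int32(54))]
 tub dark [(array([388.8, 235.2]), np.int32(39)), (array([430.4, 244.5]), np.int32(37)), (array([408.4, 252.8]), np.int32(147)), (array([383.3, 263. ]), np.int32(39)), (array([425.3, 272.2]), np.int32(40))]
 orange [406.83534577 254.13391877] 1822
 depth ht orange med [ 487.07303912 -300.76193289   60.312666  ]
 lid med [559.62080476 -27.63148685  81.03636086]
side
 pad [(array([336.9, 258.8]), np.int32(113))]
 brass [(array([315.7, 434.1]), np.int32(371))]
 lid dark [(array([304.1, 230.4]), np.int32(23)), (array([334.2, 238.3]), np.int32(27)), (array([285.8, 266.9]), np.int32(36)), (array([317.6, 276.2]), np.int32(37))]
 tub dark [(array([360.1, 162.6]), np.int32(11)), (array([364.6, 175.2]), np.int32(116)), (array([385. , 170.6]), np.int32(13)), (array([342.9, 187.7]), np.int32(14)), (array([369.1, 196.8]), np.int32(15))]
 orange [364.18206278 181.67174888] 1115
 depth ht orange med [ 487.35826488 -289.25316677   60.78922919]
 lid med [561.59486934   5.7399595   81.38746999]
```

View pics/crop0.png

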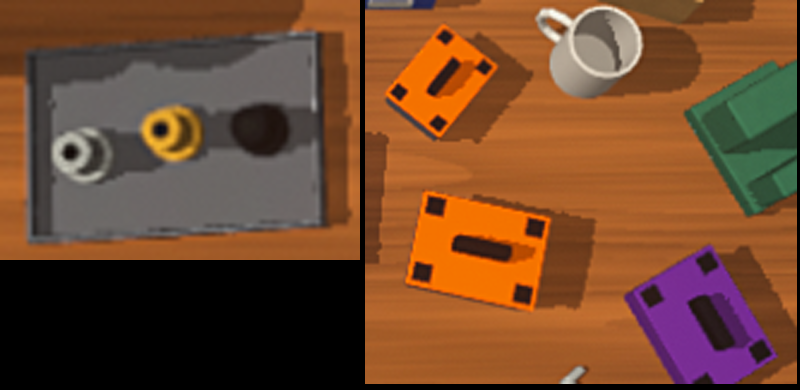

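The crop confirms two things: brass is the middle coupling, between steel and black, and the larger orange tub with a handle and four dark corner marks is at top px (408,254). Now I triangulate.

```bash
cat > m1.py <<'E'
from h import *; import pickle
fs=pickle.load(open('f0.pkl','rb')); T,S=fs['top'],fs['side']
def show(n,pt,ps):
    out=[]
    for a,b in zip(pt,ps): X,e=tri(T,a,S,b); out.append(X); print(n,X.round(1),'res %.1f'%e)
    return np.array(out)
show('pad',[(294.6,249.6)],[(336.9,258.8)])
# lid recesses: order rearL, rearR, frontL, frontR (L=+y)
r=show('rec',[(277.6,209.9),(320.2,213.9),(274.3,237.9),(317.4,241.9)],[(285.8,266.9),(304.1,230.4),(317.6,276.2),(334.2,238.3)])
print('seat',r.mean(0), 'yaw y-axis',np.degrees(np.arctan2(-(r[0]-r[1]+r[2]-r[3])[0],(r[0]-r[1]+r[2]-r[3])[1])))
pt=onplane(T,[(277.6,209.9),(320.2,213.9),(274.3,237.9),(317.4,241.9)],80);print('top@80',pt.mean(0));
ps=onplane(S,[(285.8,266.9),(304.1,230.4),(317.6,276.2),(334.2,238.3)],80);print('side@80',ps.mean(0))
for q in(pt,ps):
    d=q[0]-q[1]+q[2]-q[3];print(np.degrees(np.arctan2(-d[0],d[1])),np.linalg.norm(q[0]-q[1]),np.linalg.norm(q[0]-q[2]))
t=show('tub',[(388.8,235.2),(430.4,244.5),(383.3,263.),(425.3,272.2),(408.4,252.8)],[(342.9,187.7),(360.1,162.6),(369.1,196.8),(385.,170.6),(364.6,175.2)])
for q in(t[:4],):
    d=q[0]-q[1]+q[2]-q[3];print('tub',q.mean(0),np.degrees(np.arctan2(-d[0],d[1])),np.linalg.norm(q[0]-q[1]),np.linalg.norm(q[0]-q[2]))
show('brass',[(168,267.8)],[(315.7,434.1)])
def pts(nm,roi,hi):
    X=cloud(fs[nm]);x0,y0,x1,y1=roi; Y=X[y0:y1,x0:x1].reshape(-1,3); Y=Y[Y[:,2]>hi]; return Y
Y=pts('top',(125,240,215,300),24)
for lo,hi in((200,270),(270,330),(330,400)):
    q=Y[(Y[:,1]>lo)&(Y[:,1]<hi)]; print(lo,len(q),np.median(q,0) if len(q) else '',q.max(0) if len(q) else '',q.min(0) if len(q) else '')
# coupling hub tops in top view by plane 40
print(onplane(T,[(142.7,272),(165.5,267.5),(189,266)],40))
# tray edges
E
python3 m1.py
```

```text
pad [501.7 -19.3  81.9] res 2.0
rec [603.3  24.1  78.2] res 1.9
rec [591.9 -83.3  78.5] res 2.0
rec [531.9  31.7  78.3] res 1.8
rec [520.5 -75.8  79.1] res 1.6
seat [561.88598532 -25.82122131  78.53141521] yaw y-axis -6.077772785957583
top@80 [560.29760806 -25.98742993  80.        ]
side@80 [562.87187084 -24.87340854  80.        ]
-5.9857639573202315 107.71051234142165 71.65100082421641
-6.041328777862322 107.9243519170427 71.80792594671146
tub [ 538.1 -256.6   62. ] res 1.2
tub [ 513.2 -362.2   61.3] res 1.2
tub [ 467.9 -240.6   61.2] res 1.7
tub [ 443.4 -346.    61.2] res 1.7
tub [ 491.3 -302.7   73.3] res 1.3
tub [ 490.64812857 -301.36513051   61.40791181] -13.199203572379616 108.4686632559806 71.96137997751335
brass [464.7 321.1  12.3] res 1.7
200 71 [465.27348391 259.38179429  39.34714891] [476.74872375 269.91915533  45.53488827] [455.02488    250.48532593  29.20642271]
270 90 [463.51275293 316.29940139  39.15900751] [476.04987111 329.92511313  45.43541061] [452.66852528 270.32963223  25.45550476]
330 99 [447.73936392 377.79644291  38.75427648] [468.21680664 392.64606936  44.13184072] [435.49749884 330.38523189  24.82665029]
[[450.15199056 378.70399529  40.        ]
 [461.70212461 318.14776646  40.        ]
 [465.35108759 256.11159268  40.        ]]
```

Call:
{"fn": "carry_out", "kwargs": {
  "series": [
    [[23,-58.1,-4,0.35],[23,-58.1,-4,0.35],[23,-58.1,-4,0.35],[23,-58.1,-4,0.35],[23,-58.1,-4,0.35],[23,-58.1,-4,0.35],[23,-58.1,-4,0.35],[23,-58.1,-4,0.35],[23,-58.1,-4,0.35],[23,-58.1,-4,0.35]]
  ],
  "hand": 1,
  "force": 40
}}

```text
t: 0.98
tool_pos: [425.2, 173.9, 204.1]
tcp_rot: [[0.995, -0.1, 0.0], [-0.1, -0.995, -0.001], [0.0, 0.001, -1.0]]
force: [1.1, 0.8, 0.0]
grip_width: 0.2
```

Call:
{"fn": "carry_out", "kwargs": {
  "series": [
    [[7.7,-19.3,-4,0],[7.7,-19.3,-4,0],[7.7,-19.3,-4,0],[7.7,-19.3,-4,0],[7.7,-19.3,-4,0],[7.7,-19.3,-4,0],[7.7,-19.3,-8,0],[7.7,-19.3,-8,0],[7.7,-19.3,-8,0],[7.7,-19.3,-8,0]]
  ]
}}

```text
t: 1.82
tool_pos: [502.9, -18.8, 125.2]
tcp_rot: [[0.995, -0.099, 0.001], [-0.099, -0.995, -0.002], [0.001, 0.002, -1.0]]
force: [1.5, 0.2, 0.8]
grip_width: 0.3
```

```bash
python3 - <<'E'
from h import *
f=grab('wrist'); print(f['s']['tool_pos'],f['s']['force'])
cv2.imwrite('pics/w1.png',f['color'])
hsv=cv2.cvtColor(f['color'],cv2.COLOR_BGR2HSV)
b=max(blobs(cv2.inRange(hsv,(18,100,100),(35,255,255))>0,200),key=lambda b:b[1]); print('pad',b[0],b[1],onplane(f,[b[0]],82))
for c,a,_ in blobs(cv2.inRange(hsv,(0,0,0),(180,255,70))>0,200): print(c.round(),a,onplane(f,[c],80)[0].round(1))
X=cloud(f); m=cv2.inRange(hsv,(105,150,60),(125,255,255))>0; print('lid z',np.nanpercentile(X[m][:,2],[10,50,90]))
E
```

```text
[502.85340352 -18.75784504 125.17197753] [1.48929823 0.2079127  0.81535884]
pad [321.11286348 265.45539675] 2029 [[501.0554561  -20.14382126  82.        ]]
[327.   4.] 1894 [635.7 -36.1  80. ]
[217.  89.] 1446 [602.9  23.9  80. ]
[426.  90.] 1406 [591.8 -83.8  80. ]
[616. 214.] 4911 [ 515. -192.   80.]
[227. 224.] 1015 [531.1  31.6  80. ]
[415. 226.] 1024 [519.6 -76.5  80. ]
[ 30. 292.] 3165 [500.3 159.9  80. ]
[320. 416.] 67682 [389.2  -8.3  80. ]
[ 27. 363.] 265 [450.9 179.4  80. ]
lid z [81.58196454 82.5630905  83.46018186]
```

View pics/w1.png

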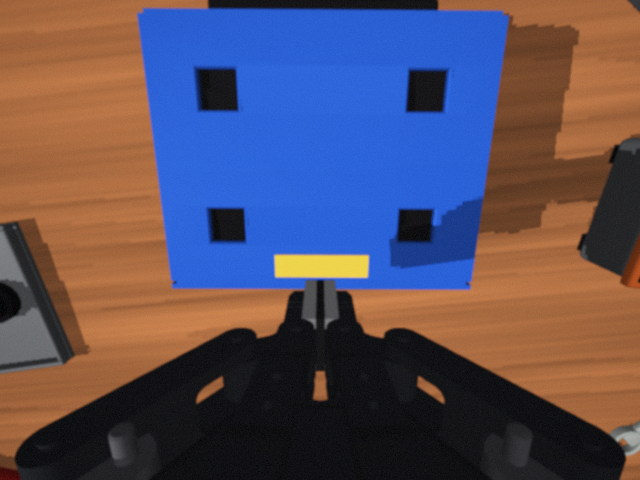

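The wrist view shows the shut lid with the pad at (321,265) and recesses at (217,89), (426,90), (227,224) and (415,226). It agrees with the fixed cameras within 1 mm. Next I press.

Call:
{"fn": "carry_out", "kwargs": {
  "series": [
    [[-0.1,-0.1,-2.5,0],[-0.1,-0.1,-3.8,0],[-0.1,-0.1,-4.1,0],[-0.1,-0.1,-4.2,0],[-0.1,-0.1,-4.3,0],[-0.1,-0.1,-4.4,0],[-0.1,-0.1,-4.5,0],[-0.1,-0.1,-4.6,0],[-0.1,-0.1,-4.7,0],[-0.1,-0.1,-4.8,0]]
  ]
}}

```text
t: 2.7
tool_pos: [503.0, -19.1, 78.4]
tcp_rot: [[0.995, -0.098, 0.005], [-0.098, -0.995, -0.001], [0.005, 0.0, -1.0]]
force: [-1.3, 2.3, 3.4]
grip_width: -0.0
```

Call:
{"fn": "carry_out", "kwargs": {
  "series": [
    [[0,0,-0.05,0],[0,0,-0.1,0],[0,0,-0.15,0],[0,0,-0.2,0],[0,0,-0.25,0],[0,0,-0.3,0],[0,0,-0.3,0],[0,0,-0.3,0],[0,0,-0.3,0],[0,0,-0.3,0]]
  ]
}}

```text
t: 3.53
tool_pos: [502.9, -19.1, 76.7]
tcp_rot: [[0.995, -0.098, 0.005], [-0.098, -0.995, -0.001], [0.005, 0.0, -1.0]]
force: [-5.0, 2.7, 12.2]
grip_width: 0.2
```

Call:
{"fn": "carry_out", "kwargs": {
  "series": [
    [[-0.5,0,1.5,0],[-3.5,0.3,3.5,0],[-7.5,0.5,5,0],[-11,1.5,7,0],[-11.5,5,9,0],[-11.5,9,10,-0.1],[-11,13,10,-0.2],[-10,17,10,-0.3],[-9,21,10,-0.4],[-8,25,10,-0.5]]
  ]
}}

```text
t: 4.37
tool_pos: [422.3, 231.0, 176.6]
tcp_rot: [[0.824, -0.567, 0.004], [-0.567, -0.824, -0.004], [0.005, 0.001, -1.0]]
force: [0.7, -0.7, 0.1]
grip_width: 0.2
```

Call:
{"fn": "carry_out", "kwargs": {
  "series": [
    [[4,3,0,-0.12],[4,6,0,-0.24],[4,8.7,0,-0.36],[4,8.7,-1,-0.48],[4,8.7,-2,-0.6],[4,8.7,-3,-0.72],[4,8.7,-4,-0.838],[4,8.7,-4.5,-0.838],[4,8.7,-4.5,-0.838],[4,8.7,-4.5,-0.838]]
  ],
  "hand": -0.3
}}

```text
t: 5.2
tool_pos: [462.3, 317.7, 131.3]
tcp_rot: [[0.132, -0.991, -0.0], [-0.991, -0.132, -0.006], [0.006, 0.001, -1.0]]
force: [0.0, 0.9, 0.4]
grip_width: 55.4
```

```bash
cat > m2.py <<'E'
from h import *
f=grab('wrist'); g=grab('top'); print(f['s']['tool_pos'],f['s']['grip_width'])
hsv=cv2.cvtColor(f['color'],cv2.COLOR_BGR2HSV); X=cloud(f)
m=cv2.inRange(hsv,(15,100,60),(35,255,255))>0
for c,a,k in blobs(m,200):
    print('brass blob',c.round(),a,X[k][:,2].max())
    t=k&(X[...,2]>36)&(X[...,2]<46); v,u=np.nonzero(t); (cc,r)=cv2.minEnclosingCircle(np.float32(np.c_[u,v]))
    print(' hub top px',cc,r,'mid bbox on40',onplane(f,[cc],40)[0],np.nanmedian(X[t],0))
    fl=k&(X[...,2]<16)&(X[...,2]>9); print(' flange med z',np.nanmedian(X[fl][:,2]),np.nanmin(X[k],0),np.nanmax(X[k],0))
im=np.hstack([cv2.resize(f['color'],(400,300)),cv2.resize(g['color'][120:360,200:520],(400,300))]); cv2.imwrite('pics/w2.png',im)
E
python3 m2.py
```

```text
[462.30714446 317.72625599 131.25793641] 55.42426870005878
brass blob [316. 235.] 1571 nan
 hub top px (315.3023376464844, 243.43023681640625) 17.53867530822754 mid bbox on40 [464.58056684 319.70914592  40.        ] [464.74429154 319.00499406  40.68331899]
 flange med z 13.767772356281151 [446.02183034 302.67621043   3.56416467] [482.01013409 346.65401153  42.63071747]
```

View pics/w2.png

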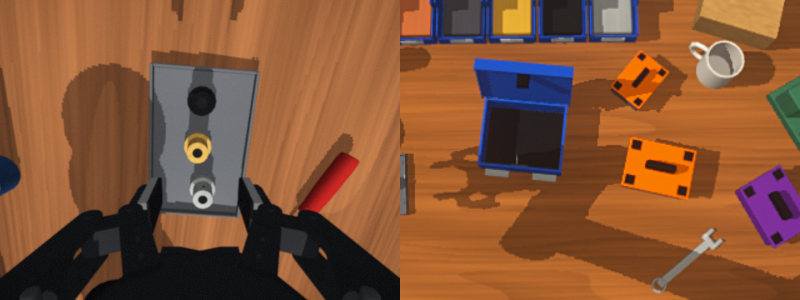

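The wrist crop shows the brass coupling mid-row at about (197,150), and the top crop shows the lid standing open. Now I descend and grip.

Call:
{"fn": "carry_out", "kwargs": {
  "series": [
    [[0.2,0.15,-3,0],[0.2,0.15,-6,0],[0.2,0.15,-8,0],[0.2,0.15,-9.5,0],[0.2,0.15,-10.5,0],[0.2,0.15,-11.2,0],[0.2,0.15,-11.5,0],[0.2,0.15,-11.5,0],[0.2,0.15,-11.5,0],[0.2,0.15,-11.5,0]]
  ]
}}

```text
t: 6.13
tool_pos: [465.1, 320.3, 18.2]
tcp_rot: [[0.132, -0.991, 0.002], [-0.991, -0.132, -0.003], [0.003, -0.002, -1.0]]
force: [0.5, -0.7, 1.0]
grip_width: 55.6
```

Call:
{"fn": "carry_out", "kwargs": {
  "series": [
    [[0,0,0,0],[0,0,0,0],[0,0,0,0],[0,0,0,0],[0,0,0,0],[0,0,0,0],[0,0,0,0],[0,0,1,0],[0,0,3,0],[0,0,6,0]]
  ],
  "hand": 1,
  "force": 45
}}

```text
t: 6.97
tool_pos: [463.4, 318.4, 76.3]
tcp_rot: [[0.131, -0.991, -0.003], [-0.991, -0.131, -0.008], [0.008, 0.004, -1.0]]
force: [0.1, 0.3, -1.7]
grip_width: 23.7
```

Call:
{"fn": "carry_out", "kwargs": {
  "series": [
    [[0,0,4,0.12],[0.5,-3,7,0.24],[1.5,-6.5,7,0.36],[2.5,-10,7,0.48],[3.5,-14,7,0.6],[4.5,-18,7,0.72],[5.5,-22,7,0.84],[6.5,-26,7,0.96],[7.5,-30,7,1.08],[9,-33,7,1.2]]
  ]
}}

```text
t: 7.8
tool_pos: [547.3, -0.9, 146.4]
tcp_rot: [[0.961, -0.277, 0.005], [-0.277, -0.961, -0.006], [0.006, 0.004, -1.0]]
force: [0.5, 0.7, -0.5]
grip_width: 23.7
```

Call:
{"fn": "carry_out", "kwargs": {
  "series": [
    [[0.7,-1.4,0,0.12],[0.7,-1.4,0,0.133],[0.7,-1.4,-1,0.133],[0.7,-1.4,-3,0.133],[0.7,-1.4,-5,0.133],[0.7,-1.4,-5,0.133],[0.7,-1.4,-5,0.133],[0.7,-1.4,-5,0.133],[0.7,-1.4,-5,0.133],[0.7,-1.4,-5,0.133]]
  ]
}}

```text
t: 8.63
tool_pos: [555.0, -14.3, 97.7]
tcp_rot: [[0.989, -0.146, 0.008], [-0.146, -0.989, -0.005], [0.009, 0.003, -1.0]]
force: [0.2, -0.3, -0.6]
grip_width: 23.7
```

```bash
python3 - <<'E'
from h import *
f=grab('wrist'); g=grab('top');s=grab('side'); print(f['s']['tool_pos'],f['s']['force'],f['s']['grip_width'])
im=np.hstack([cv2.resize(f['color'],(400,300)),cv2.resize(s['color'][170:350,220:460],(400,300))]); cv2.imwrite('pics/w3.png',im)
E
```

```text
[555.02475141 -14.30770099  97.65857667] [ 0.23415623 -0.25225914 -0.64088796] 23.717623984638095
```

View pics/w3.png

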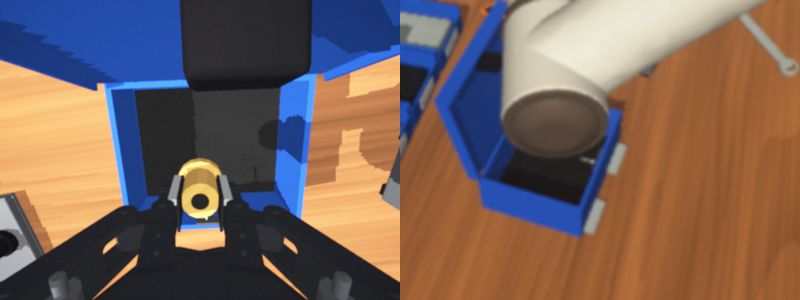

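The wrist view shows the coupling gripped upright, and the black striker is close to the camera side. I'll turn the tool half round so the camera faces away from the lid before descending.

Call:
{"fn": "carry_out", "kwargs": {
  "series": [
    [[-2,-1.1,3,-0.12],[-4,-1.1,5,-0.24],[-4,-1.1,5,-0.36],[-4,-1.1,5,-0.48],[-4,-1.1,5,-0.6],[-4,-1.1,5,-0.72],[-4,-1.1,5,-0.84],[-4,-1.1,5,-0.96],[-4,-1.1,5,-1.08],[-4,-1.1,5,-1.2]]
  ]
}}

```text
t: 9.62
tool_pos: [514.7, -25.7, 147.5]
tcp_rot: [[0.216, -0.977, -0.001], [-0.976, -0.215, -0.008], [0.008, 0.003, -1.0]]
force: [0.3, 0.5, -1.2]
grip_width: 23.8
```

Call:
{"fn": "carry_out", "kwargs": {
  "series": [
    [[0,0,0,-0.12],[0,0,0,-0.24],[0,0,0,-0.36],[0,0,0,-0.48],[0,0,0,-0.6],[0,0,0,-0.72],[0,0,0,-0.84],[0,0,0,-0.96],[0,0,0,-1.08],[0,0,0,-1.2]]
  ]
}}

```text
t: 10.45
tool_pos: [514.7, -25.8, 147.9]
tcp_rot: [[-0.835, -0.549, -0.007], [-0.549, 0.836, -0.001], [0.007, 0.003, -1.0]]
force: [-0.3, -0.8, -1.0]
grip_width: 23.6
```

Call:
{"fn": "carry_out", "kwargs": {
  "series": [
    [[2,0,0,-0.12],[4.5,0,0,-0.24],[4.5,0,0,-0.36],[4.5,0,0,-0.48],[4.5,0,0,-0.6],[4.5,0,-2,-0.686],[4.5,0,-4.5,-0.686],[4.5,0,-7,-0.686],[4.5,0,-9.5,-0.686],[4.5,0,-11,-0.686]]
  ]
}}

```text
t: 11.28
tool_pos: [558.4, -26.0, 35.7]
tcp_rot: [[-0.994, 0.105, -0.01], [0.105, 0.994, 0.003], [0.01, 0.002, -1.0]]
force: [-1.1, -0.6, -0.9]
grip_width: 23.4
```

Call:
{"fn": "carry_out", "kwargs": {
  "series": [
    [[0,0,-0.6,0],[0,0,-0.9,0],[0,0,-1.2,0],[0,0,-1.5,0],[0,0,-1.6,0],[0,0,-1.7,0],[0,0,-1.8,0],[0,0,-1.9,0],[0,0,-1.9,0],[0,0,-1.9,0]]
  ]
}}

```text
t: 12.12
tool_pos: [559.0, -25.9, 20.0]
tcp_rot: [[-0.995, 0.104, -0.007], [0.104, 0.995, 0.003], [0.008, 0.002, -1.0]]
force: [-5.9, 1.0, 14.6]
grip_width: 23.9
```

Call:
{"fn": "carry_out", "kwargs": {
  "series": [
    [[0,0,-0.1,0],[0,0,-0.1,0],[0,0,-0.1,0],[0,0,-0.1,0],[0,0,-0.1,0],[0,0,-0.1,0],[0,0,-0.1,0],[0,0,-0.1,0],[0,0,-0.1,0],[0,0,-0.1,0]]
  ]
}}

```text
t: 12.95
tool_pos: [559.8, -25.7, 20.1]
tcp_rot: [[-0.995, 0.103, -0.006], [0.103, 0.995, 0.003], [0.006, 0.003, -1.0]]
force: [-1.1, 1.0, 6.9]
grip_width: 23.5
```

Call:
{"fn": "carry_out", "kwargs": {
  "series": [
    [[0,0,0,0],[0,0,0,0],[0,0,0,0],[0,0,0,0],[0,0,0,0],[0,0,0.5,0],[0,0,1.5,0],[0,0,3,0],[0,0,5.5,0],[0,0,8,0]]
  ],
  "hand": -0.1
}}

```text
t: 13.78
tool_pos: [559.4, -25.8, 101.3]
tcp_rot: [[-0.995, 0.103, -0.007], [0.103, 0.995, 0.003], [0.007, 0.002, -1.0]]
force: [0.6, -0.0, 0.5]
grip_width: 47.1
```

Call:
{"fn": "carry_out", "kwargs": {
  "series": [
    [[0,0,4,0],[0,0,8,0],[0,0,12,0],[0,0,16,0],[0,0,18,0],[0,0,18,0],[0,0,18,0],[0,0,18,0],[0,0,18,0],[0,0,18,0]]
  ],
  "hand": 1
}}

```text
t: 14.62
tool_pos: [558.8, -25.9, 279.8]
tcp_rot: [[-0.995, 0.103, -0.01], [0.103, 0.995, 0.002], [0.01, 0.001, -1.0]]
force: [0.9, -0.4, -0.4]
grip_width: -0.2
```

```bash
python3 - <<'E'
from h import *
f=grab('wrist'); s=grab('side'); print(f['s']['tool_pos'],f['s']['force'],f['s']['grip_width'])
X=cloud(f); hsv=cv2.cvtColor(f['color'],cv2.COLOR_BGR2HSV)
for c,a,k in blobs(cv2.inRange(hsv,(15,100,60),(35,255,255))>0,100): print('brass',c.round(),a,np.nanmin(X[k],0).round(),np.nanmax(X[k],0).round(),np.nanmedian(X[k],0).round())
Y=cloud(s); hs=cv2.cvtColor(s['color'],cv2.COLOR_BGR2HSV); m=(cv2.inRange(hs,(105,130,40),(125,255,255))>0)&(Y[...,2]>95)&(Y[...,1]<70)&(Y[...,1]>-130)&(Y[...,0]<720)
P=Y[m]; u=(P[:,:2]-[561.4,-26.1])@[0.9945,-0.105]
for z in range(95,225,15):
    q=u[(P[:,2]>=z)&(P[:,2]<z+15)]; print(z,len(q),np.percentile(q,[5,50,95]).round() if len(q) else '')
im=np.hstack([cv2.resize(f['color'],(400,300)),cv2.resize(s['color'][150:360,200:480],(400,300))]); cv2.imwrite('pics/w4.png',im)
E
```

```text
[558.76085781 -25.90289897 279.79006561] [ 0.94604724 -0.43544355 -0.4413865 ] -0.2274732845478498
brass [320. 201.] 752 [541. -45.   6.] [581.  -7.  44.] [556. -25.  28.]
brass [ 32. 419.] 3866 [ 539. -491.    2.] [881. -80. 375.] [ 801. -443.   59.]
95 276 [73. 77. 79.]
110 289 [75. 79. 82.]
125 312 [78. 82. 85.]
140 293 [81. 84. 87.]
155 268 [84. 88. 91.]
170 273 [87. 90. 93.]
185 243 [86. 92. 97.]
200 456 [ 85.  98. 105.]
215 251 [84. 89. 97.]
```

View pics/w4.png

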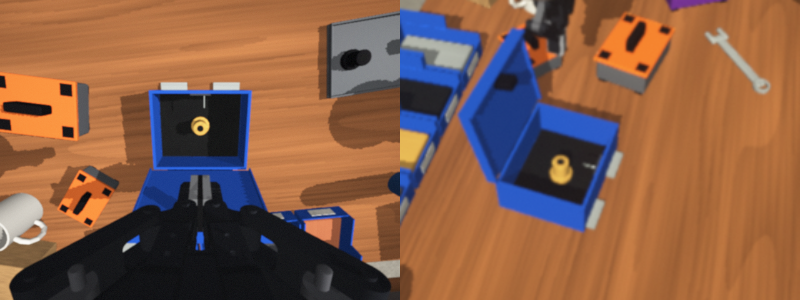

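The coupling stands upright in the case: it is at wrist (200,126), top z about 41 mm, with the lid open at about 100°. Next I work out the hooking arc behind the lid.

```bash
python3 - <<'E'
import numpy as np
ths=[100,95,90,83,76,69,62,55,48,41,35,29,23,18,13,9,5,2,0]
for th in ths:
    r=np.interp(th,[0,100],[138,115]); t=np.radians(th)
    u=70-r*np.cos(t)+10*np.sin(t)+11; z=72+r*np.sin(t)+10*np.cos(t)
    if th>90: u=70-145*np.cos(t)+10*np.sin(t)+11
    print(th,'x %.1f y %.1f z %.1f'%(561.4+u*.9945,-26.1-u*.105,z))
E
```

```text
100 x 676.8 y -38.3 z 183.5
95 x 664.4 y -37.0 z 186.8
90 x 651.9 y -35.7 z 189.3
83 x 637.4 y -34.1 z 191.2
76 x 622.6 y -32.6 z 191.4
69 x 607.7 y -31.0 z 189.6
62 x 593.0 y -29.4 z 186.0
55 x 578.6 y -27.9 z 180.4
48 x 564.9 y -26.5 z 173.0
41 x 552.0 y -25.1 z 163.9
35 x 541.8 y -24.0 z 154.7
29 x 532.5 y -23.1 z 144.4
23 x 524.4 y -22.2 z 133.1
18 x 518.4 y -21.6 z 122.9
13 x 513.4 y -21.0 z 112.1
9 x 510.0 y -20.7 z 103.1
5 x 507.2 y -20.4 z 93.9
2 x 505.6 y -20.2 z 86.8
0 x 504.7 y -20.1 z 82.0
```

Call:
{"fn": "carry_out", "kwargs": {
  "series": [
    [[4,-0.4,0.5,0],[8,-0.8,0.5,0],[12,-1.2,0.5,0],[13.5,-1.4,0.5,0],[13.5,-1.4,0,0],[13.5,-1.4,-3,0],[13.5,-1.4,-6,0],[13.5,-1.4,-9,0],[13.5,-1.4,-9,0],[13.5,-1.4,-9,0]]
  ]
}}

```text
t: 15.55
tool_pos: [692.6, -40.1, 188.5]
tcp_rot: [[-0.995, 0.103, -0.014], [0.103, 0.995, 0.001], [0.014, -0.0, -1.0]]
force: [-0.3, -0.7, 1.1]
grip_width: 0.1
```

Call:
{"fn": "carry_out", "kwargs": {
  "series": [
    [[-1.6,0.2,-0.3,0],[-2.8,0.3,-0.2,0],[-4.1,0.4,0.1,0],[-5.5,0.6,0.3,0],[-7,0.75,0.3,0],[-8.5,0.9,0.1,0],[-10,1.1,-0.25,0],[-11.4,1.2,-0.8,0],[-12.8,1.4,-1.55,0],[-14.1,1.5,-2.5,0]]
  ]
}}

```text
t: 16.38
tool_pos: [555.5, -24.5, 168.4]
tcp_rot: [[-0.995, 0.101, -0.0], [0.101, 0.995, 0.002], [0.0, 0.002, -1.0]]
force: [4.0, 0.5, 1.6]
grip_width: 0.0
```

Call:
{"fn": "carry_out", "kwargs": {
  "series": [
    [[-0.35,0,-0.45,0],[-1.4,0,-1.4,0],[-2.3,0.1,-2.4,0],[-3.1,0.2,-3.5,0],[-3.7,0.3,-4.5,0],[-4.2,0.35,-5.6,0],[-4.5,0.4,-6.5,0],[-4.8,0.4,-7.4,0],[-5,0.4,-8.1,0],[-5.1,0.4,-8.4,0]]
  ]
}}

```text
t: 17.22
tool_pos: [505.6, -20.2, 84.9]
tcp_rot: [[-0.995, 0.101, 0.002], [0.101, 0.995, 0.002], [-0.002, 0.003, -1.0]]
force: [2.7, -0.3, 2.8]
grip_width: -0.0
```

Call:
{"fn": "carry_out", "kwargs": {
  "series": [
    [[-0.1,0,-0.2,0],[-0.2,0,-0.4,0],[-0.3,0,-0.5,0],[-0.3,0,-0.6,0],[-0.3,0,-0.7,0],[-0.3,0,-0.8,0],[-0.3,0,-0.9,0],[-0.3,0,-1,0],[-0.3,0,-1,0],[-0.3,0,-1,0]]
  ]
}}

```text
t: 18.05
tool_pos: [502.8, -20.1, 76.7]
tcp_rot: [[-0.995, 0.1, 0.003], [0.1, 0.995, 0.002], [-0.003, 0.002, -1.0]]
force: [-2.4, 0.6, 14.1]
grip_width: -0.2
```

Call:
{"fn": "carry_out", "kwargs": {
  "series": [
    [[0,0,0.2,0],[0,0,0.4,0],[0,0,0.7,0],[0,0,1.2,0],[0,0,2.2,0],[0,0,4,0],[0,0,7,0],[0,0,10,0],[0,0,12,0],[0,0,12,0]]
  ]
}}

```text
t: 18.88
tool_pos: [504.4, -20.0, 200.8]
tcp_rot: [[-0.995, 0.099, 0.01], [0.099, 0.995, 0.003], [-0.009, 0.004, -1.0]]
force: [0.6, 0.1, 0.7]
grip_width: -0.1
```

Call:
{"fn": "carry_out", "kwargs": {
  "series": [
    [[0,-4,0,0],[0,-8,0,0],[0,-12,0,0],[-0.5,-16,0,0],[-1,-20,0,0],[-1.2,-24,0,0],[-1.2,-28,0,0],[-1.2,-28.2,0,0],[-1.2,-28.2,0,0],[-1.2,-28.2,0,0]]
  ],
  "hand": 0
}}

```text
t: 19.72
tool_pos: [491.3, -301.7, 199.3]
tcp_rot: [[-0.995, 0.1, 0.006], [0.1, 0.995, 0.005], [-0.006, 0.005, -1.0]]
force: [-0.3, -0.2, -0.4]
grip_width: 42.7
```

```bash
cat > m3.py <<'E'
from h import *
f=grab('wrist'); T=grab('top'); S=grab('side'); s=f['s']; print(s['t'],s['tool_pos'],s['tcp_rot'][:,1],s['grip_width'])
for nm,F in(('top',T),('side',S)):
    X=cloud(F); hsv=cv2.cvtColor(F['color'],cv2.COLOR_BGR2HSV); m=(cv2.inRange(hsv,(105,130,40),(125,255,255))>0)&(abs(X[...,0]-561)<60)&(abs(X[...,1]+26)<70)
    print(nm,'lid z',m.sum(),np.nanpercentile(X[m][:,2],[1,50,99]).round(1))
cv2.imwrite('pics/w5.png',np.hstack([cv2.resize(f['color'],(400,300)),cv2.resize(S['color'][130:340,220:500],(400,300))]))
hsv=cv2.cvtColor(f['color'],cv2.COLOR_BGR2HSV); X=cloud(f)
m=cv2.inRange(hsv,(4,180,120),(17,255,255))>0
for c,a,k in blobs(m,1500): print('orange',c.round(),a,np.nanmedian(X[k],0).round(1))
for c,a,k in blobs(cv2.inRange(hsv,(0,0,0),(180,255,70))>0,60):
    print('dark',c.round(),a,onplane(f,[c],61)[0].round(1),np.nanmedian(X[k],0).round(1))
E
python3 m3.py
```

```text
19.7167 [ 491.26059003 -301.68430288  199.32154216] [0.10041733 0.99493135 0.00528807] 42.73808411543424
top lid z 2194 [75.9 81.1 86. ]
side lid z 2583 [76.5 81.9 85.2]
orange [319. 217.] 14760 [ 482.4 -302.1   61.8]
orange [350. 374.] 1796 [ 661.6 -285.2   47.3]
dark [ 3. 70.] 111 [ 347.  -528.4   61. ] [ 347.6 -527.5   61.9]
dark [ 16. 169.] 1692 [ 420.1 -545.2   61. ] [ 421.7 -529.2   78.4]
dark [260. 173.] 467 [ 443.3 -346.5   61. ] [ 443.2 -346.2   62.2]
dark [ 95. 185.] 526 [ 439.1 -485.1   61. ] [ 439.  -484.2   62.1]
dark [389. 190.] 444 [ 467.9 -240.8   61. ] [ 467.6 -241.1   62.3]
dark [526. 255.] 4793 [ 539.2 -121.2   61. ] [ 544.3 -112.    45.5]
dark [319. 228.] 1672 [ 495.1 -302.5   61. ] [ 487.8 -302.1   89.4]
dark [ 35. 232.] 466 [ 473.7 -548.5   61. ] [ 473.5 -547.5   62.1]
dark [598. 236.] 454 [527.7 -58.6  61. ] [520.7 -73.4  78.7]
dark [254. 255.] 369 [ 513.7 -362.9   61. ] [ 513.3 -362.5   62.3]
dark [374. 269.] 348 [ 538.3 -257.2   61. ] [ 537.8 -257.4   62.4]
dark [ 29. 350.] 6648 [ 589.4 -595.7   61. ] [ 600.2 -600.7   38.8]
dark [323. 414.] 68888 [ 696.9 -319.5   61. ] [ 479.4 -299.9  279.6]
dark [578. 314.] 340 [604.5 -66.9  61. ] [592.9 -81.   78.3]
dark [632. 411.] 75 [727.    4.1  61. ] [782.1  57.8  10.9]
```

View pics/w5.png

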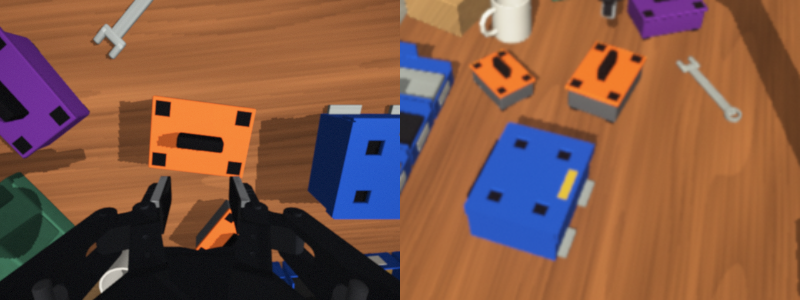

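The lid reads z ≈ 81–82 mm in both views a second after release, so it is latched shut. In the wrist picture the tub's marks are at (260,173), (389,190), (254,255) and (374,269), which gives a centre of (490.8, -301.9) and a yaw of -13.1°.

Call:
{"fn": "carry_out", "kwargs": {
  "series": [
    [[0,0,-1,0.12],[0,0,-2,0.24],[0,0,-3,0.36],[0,0,-4,0.48],[0,0,-5,0.6],[0,0,-6,0.72],[0,0,-7,0.84],[0,0,-8,0.96],[0,0,-8,1.08],[0,0,-8,1.2]]
  ]
}}

```text
t: 20.7
tool_pos: [492.2, -299.0, 119.9]
tcp_rot: [[-0.444, -0.896, -0.002], [-0.896, 0.444, 0.01], [-0.008, 0.006, -1.0]]
force: [0.7, -0.1, -0.7]
grip_width: 42.7
```

Call:
{"fn": "carry_out", "kwargs": {
  "series": [
    [[0,0,0,0.12],[0,0,0,0.24],[0,0,-0.5,0.24],[0,0,-1.5,0.24],[0,0,-2.5,0.24],[0,0,-3.5,0.24],[0,0,-4.2,0.24],[0,0,-4.6,0.24],[0,0,-4.6,0.24],[0,0,-4.6,0.24]]
  ]
}}

```text
t: 21.53
tool_pos: [492.1, -299.1, 73.6]
tcp_rot: [[-0.219, -0.976, -0.005], [-0.976, 0.219, 0.009], [-0.008, 0.007, -1.0]]
force: [0.3, -0.5, 0.5]
grip_width: 42.5
```

Call:
{"fn": "carry_out", "kwargs": {
  "series": [
    [[-0.1,-0.2,-0.3,0],[-0.1,-0.25,-0.5,0],[-0.1,-0.25,-0.7,0],[-0.1,-0.25,-0.8,0],[-0.1,-0.25,-0.8,0],[-0.1,-0.25,-0.8,0],[-0.1,-0.25,-0.8,0],[-0.1,-0.25,-0.8,0],[-0.1,-0.25,-0.8,0],[-0.1,-0.25,-0.8,0]]
  ]
}}

```text
t: 22.37
tool_pos: [491.2, -301.6, 65.7]
tcp_rot: [[-0.219, -0.976, -0.005], [-0.976, 0.219, 0.009], [-0.008, 0.007, -1.0]]
force: [0.6, 0.6, -0.1]
grip_width: 42.5
```

Call:
{"fn": "carry_out", "kwargs": {
  "series": [
    [[0,0,0,0],[0,0,0,0],[0,0,0,0],[0,0,0,0],[0,0,0,0],[0,0,0,0],[0,0,0,0],[0,0,0,0],[0,0,0,0],[0,0,0,0]]
  ],
  "hand": 1,
  "force": 60
}}

```text
t: 23.2
tool_pos: [491.2, -301.7, 66.0]
tcp_rot: [[-0.219, -0.976, -0.005], [-0.976, 0.219, 0.009], [-0.008, 0.006, -1.0]]
force: [-1.4, 1.1, 4.9]
grip_width: 14.7
```

Call:
{"fn": "carry_out", "kwargs": {
  "series": [
    [[0,0,0.5,0],[0,0,1.5,0],[0,0,3,0],[0,0,5,0],[0,0,8,0],[0,0,11,0],[0,0,14,0],[0,0,15,0],[0,0,15,0],[0,0,15,0]]
  ]
}}

```text
t: 24.03
tool_pos: [490.7, -301.1, 215.2]
tcp_rot: [[-0.219, -0.976, -0.005], [-0.976, 0.219, 0.01], [-0.009, 0.007, -1.0]]
force: [-1.1, 0.5, -3.0]
grip_width: 14.4
```

Call:
{"fn": "carry_out", "kwargs": {
  "series": [
    [[0.7,2.5,0,0.01],[1.7,6,0,0.03],[2.7,10,0,0.05],[3.7,14,0,0.07],[4.7,18,0,0.09],[5.6,22,0,0.11],[6.5,25,0,0.124],[7.1,27.1,0,0.124],[7.1,27.5,0,0.124],[7.1,27.5,0,0.124]]
  ]
}}

```text
t: 24.87
tool_pos: [560.6, -24.8, 212.4]
tcp_rot: [[-0.095, -0.995, -0.012], [-0.995, 0.094, 0.009], [-0.008, 0.012, -1.0]]
force: [-0.8, 0.5, -2.4]
grip_width: 15.0
```

Call:
{"fn": "carry_out", "kwargs": {
  "series": [
    [[0,0,-0.5,0],[0,0,-1.5,0],[0,0,-2.5,0],[0,0,-3.5,0],[0,0,-4.5,0],[0,0,-5,0],[0,0,-5,0],[0,0,-5,0],[0,0,-5,0],[0,0,-5,0]]
  ]
}}

```text
t: 25.7
tool_pos: [561.0, -24.8, 163.1]
tcp_rot: [[-0.094, -0.995, -0.01], [-0.995, 0.094, 0.009], [-0.008, 0.011, -1.0]]
force: [0.6, 0.3, -2.3]
grip_width: 14.5
```

```bash
cat > m4.py <<'E'
from h import *
import sys
f=grab('wrist'); T=grab('top'); S=grab('side'); s=f['s']; print(s['t'],s['tool_pos'],s['tcp_rot'][:,1],s['force'],s['grip_width'])
zt=float(sys.argv[1])
for nm,F in(('wrist',f),('top',T),('side',S)):
    hsv=cv2.cvtColor(F['color'],cv2.COLOR_BGR2HSV); X=cloud(F)
    m=(cv2.inRange(hsv,(0,0,0),(180,255,75))>0)&(abs(X[...,2]-zt)<12)&(np.hypot(X[...,0]-561,X[...,1]+26)<90)
    for c,a,k in blobs(m,12): print(nm,'mark',c.round(1),a,onplane(F,[c],zt)[0].round(1),np.nanmedian(X[k][:,2]).round(1))
    m=(cv2.inRange(hsv,(4,180,120),(17,255,255))>0)&(X[...,2]>zt-25)&(np.hypot(X[...,0]-561,X[...,1]+26)<110)
    if m.sum(): print(nm,'orange z',np.nanpercentile(X[m][:,2],[10,50,90]).round(1))
cv2.imwrite(f'pics/p{int(zt)}.png',np.hstack([cv2.resize(f['color'],(400,300)),cv2.resize(S['color'][150:330,220:460],(400,300))]))
E
python3 m4.py 160
```

```text
25.7 [561.04809001 -24.75265874 163.10831408] [-0.99548093  0.09433021  0.01093337] [ 0.61991642  0.26097525 -2.305227  ] 14.475036484453915
wrist mark [237.4 180.3] 1968 [590.5 -82.9 160. ] 159.1
wrist mark [402.7 180.4] 1932 [519.4 -76.  160. ] 159.7
wrist mark [320.2 240.2] 215 [557.5 -52.4 160. ] 167.8
wrist orange z [158.1 158.9 159.8]
top mark [319.5 207. ] 60 [589.7 -82.4 160. ] 157.2
top mark [270.3 233.1] 51 [529.   32.2 160. ] 158.6
top mark [316.8 237.1] 56 [518.6 -75.4 160. ] 158.6
top orange z [155.1 157.6 160.3]
side mark [335.3 214.8] 33 [519.8 -73.3 160. ] 159.0
side mark [306.1 236.4] 23 [564.1  -2.5 160. ] 168.8
side mark [283.7 244.2] 43 [602.3  27.1 160. ] 158.4
side mark [317.8 253.4] 45 [531.1  33.7 160. ] 159.0
side orange z [156.2 158.2 159.8]
```

View pics/p160.png

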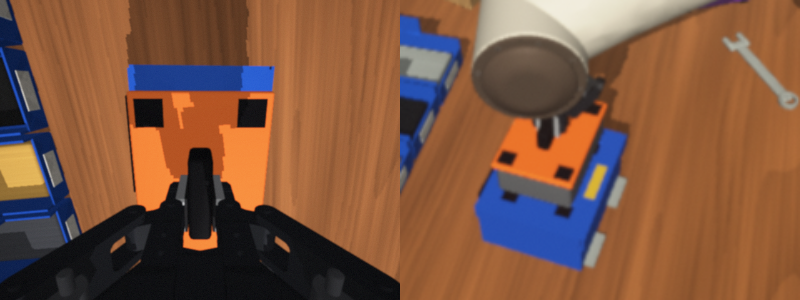

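The view shows the tub held over the lid with its corner marks at wrist (237,180) and (403,180). They lie within about 1 mm of the recesses, so I correct (+0.6, -1.1) mm and lower gently.

Call:
{"fn": "carry_out", "kwargs": {
  "series": [
    [[0.06,-0.11,0,0],[0.06,-0.11,-0.3,0],[0.06,-0.11,-0.6,0],[0.06,-0.11,-0.9,0],[0.06,-0.11,-1.1,0],[0.06,-0.11,-1.3,0],[0.06,-0.11,-1.5,0],[0.06,-0.11,-1.6,0],[0.06,-0.11,-1.7,0],[0.06,-0.11,-1.7,0]]
  ]
}}

```text
t: 26.68
tool_pos: [561.3, -25.8, 145.7]
tcp_rot: [[-0.094, -0.995, -0.011], [-0.995, 0.094, 0.009], [-0.008, 0.012, -1.0]]
force: [0.7, 0.0, -1.4]
grip_width: 14.8
```

Call:
{"fn": "carry_out", "kwargs": {
  "series": [
    [[0,0,-0.04,0],[0,0,-0.08,0],[0,0,-0.12,0],[0,0,-0.16,0],[0,0,-0.2,0],[0,0,-0.2,0],[0,0,-0.2,0],[0,0,-0.2,0],[0,0,-0.2,0],[0,0,-0.2,0]]
  ]
}}

```text
t: 27.52
tool_pos: [561.3, -25.8, 143.7]
tcp_rot: [[-0.094, -0.995, -0.011], [-0.995, 0.094, 0.009], [-0.008, 0.012, -1.0]]
force: [-0.5, -0.0, -1.4]
grip_width: 14.7
```

Call:
{"fn": "carry_out", "kwargs": {
  "series": [
    [[0,0,-0.02,0],[0,0,-0.04,0],[0,0,-0.06,0],[0,0,-0.08,0],[0,0,-0.08,0],[0,0,-0.08,0],[0,0,-0.08,0],[0,0,-0.08,0],[0,0,-0.08,0],[0,0,-0.08,0]]
  ]
}}

```text
t: 28.35
tool_pos: [561.3, -25.8, 142.9]
tcp_rot: [[-0.094, -0.995, -0.011], [-0.995, 0.094, 0.009], [-0.008, 0.012, -1.0]]
force: [-0.6, 0.6, -1.5]
grip_width: 15.3
```

```bash
python3 m4.py 139
```

```text
28.35 [561.34127128 -25.84131476 142.93980521] [-0.99546944  0.09435805  0.01171101] [-0.5870298   0.56541205 -1.45190924] 15.342574896292138
wrist mark [237.5 180.3] 1965 [591.  -83.9 139. ] 139.0
wrist mark [402.7 180.4] 1934 [519.5 -77.  139. ] 139.6
wrist mark [320.2 239.9] 190 [557.8 -53.4 139. ] 147.2
wrist orange z [137.9 138.8 139.6]
top mark [319.9 208.7] 60 [590.4 -83.1 139. ] 137.4
top mark [271.9 234.4] 49 [529.4  30.9 139. ] 137.9
top mark [317.3 238.1] 53 [519.5 -76.3 139. ] 137.3
top orange z [134.8 137.4 140.3]
side mark [335.1 220.8] 31 [520.3 -75.2 139. ] 138.9
side mark [305.8 242.5] 17 [565.9  -3.3 139. ] 147.7
side mark [284.2 250. ] 44 [603.1  25.5 139. ] 138.0
side mark [317.9 259.1] 47 [531.6  32.  139. ] 138.8
side orange z [136.1 138.  139.7]
```

Call:
{"fn": "carry_out", "kwargs": {
  "series": [
    [[0,0,-0.02,0],[0,0,-0.04,0],[0,0,-0.06,0],[0,0,-0.08,0],[0,0,-0.08,0],[0,0,-0.08,0],[0,0,-0.08,0],[0,0,-0.08,0],[0,0,-0.08,0],[0,0,-0.08,0]]
  ]
}}

```text
t: 29.33
tool_pos: [561.3, -25.9, 142.8]
tcp_rot: [[-0.094, -0.995, -0.011], [-0.996, 0.094, 0.009], [-0.008, 0.011, -1.0]]
force: [-3.5, 0.8, 6.0]
grip_width: 14.7
```

Call:
{"fn": "carry_out", "kwargs": {
  "series": [
    [[0,0,-0.02,0],[0,0,-0.01,0],[0,0,0,0],[0,0,0,0],[0,0,0,0],[0,0,0,0],[0,0,0,0],[0,0,0,0],[0,0,0,0],[0,0,0,0]]
  ]
}}

```text
t: 30.17
tool_pos: [561.3, -25.9, 142.8]
tcp_rot: [[-0.094, -0.995, -0.011], [-0.996, 0.094, 0.009], [-0.008, 0.011, -1.0]]
force: [-3.5, 0.5, 4.0]
grip_width: 15.1
```

Call:
{"fn": "carry_out", "kwargs": {
  "series": [
    [[0,0,0.03,0],[0,0,0.03,0],[0,0,0.03,0],[0,0,0.03,0],[0,0,0.03,0],[0,0,0.03,0],[0,0,0.03,0],[0,0,0.03,0],[0,0,0.03,0],[0,0,0.03,0]]
  ],
  "hand": 0
}}

```text
t: 31.0
tool_pos: [561.3, -25.9, 143.2]
tcp_rot: [[-0.094, -0.995, -0.01], [-0.996, 0.094, 0.009], [-0.008, 0.011, -1.0]]
force: [0.7, -0.5, -0.2]
grip_width: 42.8
```

Call:
{"fn": "carry_out", "kwargs": {
  "series": [
    [[0,0,0.5,0],[0,0,1.5,0],[0,0,3,0],[0,0,5,0],[0,0,8,0],[0,0,11,0],[0,-2,13,0],[-2,-6,13,0],[-5,-9,13,0],[-8,-12,13,0]]
  ]
}}

```text
t: 31.83
tool_pos: [483.9, -143.8, 274.3]
tcp_rot: [[-0.094, -0.996, -0.009], [-0.996, 0.093, 0.009], [-0.008, 0.009, -1.0]]
force: [-0.1, -1.6, -0.0]
grip_width: 42.9
```

Call:
{"fn": "carry_out", "kwargs": {
  "series": [
    [[-1,-4,0,0],[-2,-8,0,0],[-3,-12,0,0],[-3,-15,0,0],[-3,-15,0,0],[-3,-15,0,0],[-3,-15,0,0],[-3,-15,0,0],[-3,-15,0,0],[-3,-15,0,0]]
  ]
}}

```text
t: 32.67
tool_pos: [454.3, -292.8, 274.7]
tcp_rot: [[-0.092, -0.996, -0.008], [-0.996, 0.092, 0.009], [-0.008, 0.009, -1.0]]
force: [0.1, -0.0, 0.7]
grip_width: 42.8
```

```bash
python3 m4.py 138; python3 - <<'E'
from h import *
S=grab('side');T=grab('top')
cv2.imwrite('pics/end.png',np.hstack([cv2.resize(S['color'][170:330,230:400],(400,376)),cv2.resize(T['color'][170:310,130:430],(400,376))]))
E
```

```text
32.6667 [ 454.26444668 -292.77658962  274.67460978] [-0.99576219  0.09152336  0.00900731] [ 0.13578944 -0.04178637  0.69877881] 42.84101986924233
wrist mark [201.2 427.1] 69 [597.2 -83.9 138. ] 139.2
wrist orange z [137.1 138.6 139.3]
top mark [275. 205.] 49 [600.7  24.2 138. ] 137.9
top mark [271.9 234.7] 49 [528.8  31.  138. ] 137.9
top mark [317.1 238.4] 48 [518.9 -75.9 138. ] 138.0
top orange z [134.5 137.  139.5]
side mark [303.3 212.9] 29 [592.5 -82.7 138. ] 138.1
side mark [334.9 221. ] 31 [520.8 -75.4 138. ] 138.5
side mark [306.1 242.8] 12 [565.3  -3.4 138. ] 146.6
side mark [284.4 250.1] 37 [603.1  24.8 138. ] 137.9
side mark [318.  259.4] 42 [531.4  31.9 138. ] 138.6
side orange z [136.  137.8 139.5]
```

View pics/end.png

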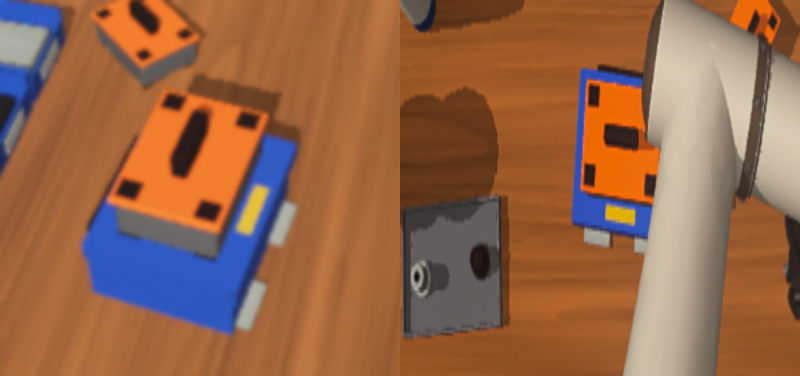

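The final views show the tub level on the shut lid. All four marks are at z ≈ 138 mm, about 76.5 mm above their bench level, so the feet are in the recesses (on the lid's surface they would read about 143). The steel and black couplings are still in the tray.

```bash
python3 -c "
from plant import ctrl,monitor; print(monitor.get_state()['t'],ctrl.finish_job())"
```

```text
the job is handed in; nothing more can be done
32.9167 None
```

The job is done and handed in at 32.9 s of robot time.

- **Opening:** I pressed the yellow pad to its stop at 12 N and the lid sprang fully open.
- **Coupling:** The brass coupling went in the middle of the case. The check view, taken before closing, showed it upright, with its top at about 41 mm.
- **Closing:** I pulled the lid shut from behind and pressed it to its stop at 14 N. About a second after release the lid read 81–82 mm in both fixed views, so it is latched.
- **Tub:** The large orange-lidded tub was lowered onto the lid with at most about 9 N of push.
- **Last checks:** All four corner marks of the tub read about 138 mm, which puts its feet about 77 mm up, on the floors of the recesses. In plan they match the recess positions to about 1–2 mm. The lid still looked shut, and the steel and black couplings looked undisturbed in the tray.

One reading disagreed: the gripper showed a width of 23.7 mm on the coupling's 26 mm hub, and 14.7 mm on the tub's 16 mm handle. Both holds were firm. No other check failed.

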